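# Free the rubbing wall fan

## Task

The wall fan on the bench rubs: somewhere in the turn the clip on its one clipped blade drags on the ring around the blades. Push the blades round gently by hand until you feel where it drags, slide the ring outwards at that spot until the fan is free all the way round, then push the blades on again to be sure they turn without rubbing. Leave the other things alone.

Things in the scene. Friction and masses are not known exactly. Their poses are not given: they have to be found in the camera images.
- fan_box: the fan's square sheet-metal housing, 300 x 300 mm, fixed, lying on its back with the fan axis upright and its guard off; origin on the bench right under the fan axis, z up. Its flat top panel is 78 mm above the bench; a small wiring box (50 x 30 mm, 18 mm high) sits on one corner of the panel
- hub (a point): point on the fan axis, 98 mm above the bench, mid-height of the blades; does not move. The white plastic wheel has a hub of radius 28 mm (top 119 mm above the bench) and three equal blades 120 degrees apart, each reaching 96 mm from the axis, 52 mm wide, pitched 40 degrees: it takes up some 40 mm of the way round and stands 81 to 115 mm above the bench
- floor_in (a point): point on the fan axis, 72 mm above the bench, does not move: how deep closed fingertips may safely go in the free space between two blades, from the hub out to the ring. Below lie the motor (radius 37 mm, top 64 mm above the bench) and its struts (33 mm)
- fan (a joint): angle of the fan wheel, rad, growing anticlockwise seen from above, 0 when the clipped blade points along the housing's x axis. Turns without end either way and stays where it is left; the free bearing drags only about 0.04 N m
- clip_tip (a point): outer end of the steel balance clip (22 mm wide) on the tip of one blade, 103.5 mm from the axis, at the middle of the blade's width. It is the only part of the wheel that can reach the ring. It springs inwards, about 1 mm for 2 N; its friction on the ring is the drag, some 0.12 to 0.28 N m at the worst spot
- collar (a point): point on the fan axis, 119 mm above the bench, level with the top of the ring; does not move with the ring. The aluminium ring around the blades is an upright collar, bore radius 105 mm, wall 3 mm, with a flat flange 21 mm wide lying on the panel. On one side, unknown, it stands too near the axis: there the clip rubs, hardest at the middle of the rubbing stretch
- ring (a joint): how far the ring sits off the fan axis, in m, along the one line it can slide on; 0 = centred, positive as found (3 to 4 mm). That line runs through the middle of the rubbing stretch; its slots are hidden below. Pushed outwards there, from inside on the collar, the ring slides at about 8 N and stays put; pushed across its line it does not give. Within 1.5 mm of 0 the clip clears it
- cabinet: clear acrylic cabinet, 180 x 240 x 260 mm high, fixed, beside the fan; origin on the bench under its middle; its front faces its -x
- cab_door (a joint): angle of the cabinet's clear swing door, rad, 0 = shut; stands ajar and is to be left so
- mallet: blue mallet lying on the bench beside the fan, head 60 mm thick and 90 mm long, handle 260 mm along -x; origin under the head
- latch: zinc barrel latch, 100 x 36 x 17 mm, lying flat; origin under its middle
- funnel: black plastic funnel standing on its mouth, 110 mm wide, 115 mm high; origin under its middle

How it is judged:
By the outcome, as a careful person would: the job done as asked, in the order asked, and still so for the second after the job is handed in, with the robot touching nothing.
It also fails if it takes over 72 s, if anything falls off the work surface, if the arm or the gripper's body presses on something with over 40 N, if the wrist force passes 120 N, or if a joint passes its speed limit or range.

## Robot

A 6-joint arm with a two-finger parallel gripper is mounted at the origin on the work surface. World frame = base frame: x ahead of the robot, y to its left, z up, the work surface at z = 0. Lengths are in mm, angles in rad, forces in N, time in s.
With the tool pointing down it reaches from about 350 to 975 mm from the base axis. Payload 7.1 kg.
Tool frame: the origin (TCP) lies at the very end of the fingers, on their centre line; the grasp point (between the pads) lies 19 mm behind it (ctrl.tcp_to_grasp is the distance from the TCP to the grasp point, in mm); z points along the fingers, x is the direction in which the jaws open and shut, and the axes are right-handed (so a half turn about z gives the same grasp; the last joint's range is limited). The gripper opens to 88 mm and grips with 3 to 60 N. Pads are 20 mm wide; open, the fingers measure 115 mm over their backs; the gripper's body (75 mm by 178 mm) begins 61 mm behind the grasp point.
Start: joints at [1.235, 0.423, 1.63, -0, 1.089, -0.019], TCP at [194.673, 593.892, 222.675] pointing down, gripper open.
Joint ranges: [-3, 3], [-0.9, 2.11], [0.09, 2.58], [-1.31, 4.45], [0.11, 2.69], [-2.54, 2.54]. Speed limits (rad/s): [2.39, 2.39, 3.01, 3.14, 3.14, 3.14].

## Interface

Orientations are given as a rotation vector (axis times angle).
In Python, from workcell import get_obs, viewer, ctrl, masks_of gives the robot as it stands. The module is installed in compiled form; this text tells all that it offers.
- The arm moves only by the shell command python3 -m inch 'ROWS'. ROWS is JSON, a list of rows, each an object of numbers: "tx", "ty", "tz": the shift along the tool's x, y, z in cm; "ax", "ay", "az": the turn, a rotation vector about the tool's x, y, z in degrees; "jaw": the opening, from 0 (shut) to 1 (fully open). In form: [{"tx": .., "ty": .., "tz": .., "ax": .., "ay": .., "az": .., "jaw": ..}, ...]. A call has 1 to 12 rows; each row shifts and turns the commanded pose from where the row before left it, along the tool's axes as they then stand; what a row does not reach is not made up. A row lasts 1/8 s, in which the tool goes at most 62.5 mm and 10.7 degrees, less where a joint would pass 70% of its speed; a pose out of reach is approached as far as the arm can. A call is refused whole if a number of a shift passes 6.25 or a number of a turn 10.7, either way. A call with a gripper value outside its range is refused whole. The fingers move at their own pace and stop on an object; the grip force is fixed at half the most. Time passes only in rows, so rows that do not move let the fingers close. It gives the time, the measured TCP pose, the force and the opening at its end, in the units of the state.
- get_obs(): the state, without advancing time (a new reading comes with each control period).
- viewer.get_image(name): name is "scene" or "top" or "wrist"; returns (picture, depth): 420x560x3 uint8, red, green, blue; 420x560 float32, mm along the optical axis (not along the pixel's ray), 0 where there is no reading.
- viewer.get_calibration(name): a dict with "fx", "fy", "cx", "cy" (pixels), "rvec" (rotation vector, rad) and "tvec" (3), from world to camera coordinates, as OpenCV has them. Camera axes: x right, y down, z forward; pixel columns grow to the right and rows downward; lengths in mm; the calibration is good to about 2 mm. The wrist camera is an equidistant fisheye: a pixel r from the principal point sees the ray r / f radians off the axis. A picture is of the moment at which its call begins: read the wrist's pose just before it. get_calibration takes no time and is no camera call; for the wrist camera it gives the pose at the moment of the call.
- ctrl.close_job(): hands the job in, once; it reports no verdict.
Trained networks look in the newest picture that a camera, given by its name, has taken for a name from the list of things; names that differ only in an ending like _2 or _b are one class to them, and where a whole thing is asked for, a point or a joint stands for the part that bears it (a point fixed in the world has none). Each returns a list of dicts, best first, with "score" (0 to 1); they miss things now and then, are a little off and sometimes report something else, mostly with a low value. They report only what shows in the picture. A call takes as long as a camera call.
- masks_of(camera, thing): "pixels" (420x560 bool, what is visible of it) and "location" ([column, row] in pixels, amid what is visible of it).
The state is a dict: "t": time; "qpos": joint angles; "qvel": joint speeds; "joint_torque": joint torques, N m; "ee_pos": TCP position; "orientation": TCP orientation; "ft_force": force on the tool from outside, world axes, zero at the start; "moment": the same for the moment, N m; "width": finger opening in mm.
Only numpy, scipy, OpenCV 4.12 (cv2) and the standard library are available. Lean on these libraries where they do the work, as an engineer would, in place of code of your own. Each camera call takes 0.05 s, during which the arm holds its last target. There are 200 camera calls.

## Working session

There is one attempt and no reset: what is moved stays moved. The work goes in short steps, Python scripts to look and compute and a shell command to move; the robot and the scene stay as the last step left them, time stands still between calls to the robot, and variables do not carry over. Pictures are saved under pics/ and viewed, about 8 in all and at most 12, crops included, and the job is handed in when it is done.

```bash
mkdir -p pics; cat > h.py <<'E'
import numpy as np, cv2
from workcell import get_obs, viewer, ctrl, masks_of
def cal(n):
    c=viewer.get_calibration(n); R=cv2.Rodrigues(np.array(c['rvec'],float))[0]; return c,R,np.array(c['tvec'],float)
def cloud(n,d):
    c,R,t=cal(n); v,u=np.mgrid[:420,:560]
    P=np.stack([(u-c['cx'])/c['fx']*d,(v-c['cy'])/c['fy']*d,d],-1)
    return (P-t)@R
def proj(n,p):
    c,R,t=cal(n); q=np.atleast_2d(p)@R.T+t
    return np.c_[q[:,0]/q[:,2]*c['fx']+c['cx'],q[:,1]/q[:,2]*c['fy']+c['cy']]
E
python3 - <<'E'
from h import *
ims=[]
for n in ['top','scene']:
    im,d=viewer.get_image(n); np.savez(f'{n}.npz',im=im,d=d)
    cv2.imwrite(f'pics/{n}.png',im[...,::-1])
    W=cloud(n,d)
    for th in ['fan_box','fan','clip_tip','ring','cabinet','mallet','latch','funnel','cab_door']:
        for m in masks_of(n,th)[:2]:
            p=m['pixels']&(d>0); 
            if p.sum()==0: continue
            print(n,th,round(m['score'],2),np.round(m['location']),p.sum(),np.median(W[p],0).round(),np.percentile(W[p],2,axis=0).round(),np.percentile(W[p],98,axis=0).round())
o=get_obs();print(o)
E
```

```text
top fan_box 0.57 [236. 204.] 7896 [548. 111.  79.] [406. -32.  -2.] [703. 264. 120.]
top fan_box 0.49 [104. 267.] 964 [362. 545.  32.] [310. 507.   7.] [408. 601. 114.]
top fan 0.96 [240. 202.] 1097 [548. 102. 104.] [485.  51.  61.] [643. 203. 120.]
top fan 0.55 [239. 201.] 7234 [547. 108.  79.] [408. -32.  30.] [700. 261. 120.]
top clip_tip 0.97 [240. 202.] 1063 [548. 101. 105.] [485.  51.  82.] [643. 202. 120.]
top ring 0.86 [254. 226.] 1551 [549. 111.  82.] [438.  -5.  75.] [678. 233. 122.]
top cabinet 0.94 [464. 218.] 10479 [ 483. -512.  257.] [ 263. -664.   18.] [ 599. -424.  263.]
top mallet 0.79 [141. 188.] 1149 [600. 424.  44.] [393. 384.  25.] [664. 467.  62.]
top mallet 0.19 [238. 205.] 1067 [548. 101. 104.] [485.  51.  82.] [643. 203. 120.]
top latch 0.91 [106. 207.] 399 [543. 553.   8.] [491. 533.  -2.] [595. 579.  24.]
top latch 0.64 [219. 172.] 1735 [555. 114.  81.] [440.  -6.  -0.] [678. 233. 122.]
top funnel 0.62 [104. 268.] 990 [361. 544.  31.] [310. 506.   2.] [408. 600. 114.]
top funnel 0.57 [462. 218.] 10680 [ 482. -513.  257.] [ 260. -666.    7.] [ 601. -424.  26
[... 1006 characters left out ...]
24. 418.  42.] [396. 378.   2.] [672. 466.  65.]
{'t': 1.0, 'qpos': array([ 1.23497337e+00,  4.23112516e-01,  1.62990151e+00, -5.46256927e-06,
        1.08859497e+00, -1.89812850e-02]), 'qvel': array([ 0.00200565,  0.00011704,  0.00144267, -0.00119085, -0.00183516,
        0.00023377]), 'joint_torque': array([-1.01663034e-03, -5.44569719e+01, -2.74054348e+01,  6.43465435e-02,
        1.65908964e-02, -1.19769389e-06]), 'ee_pos': array([194.68974073, 593.88553246, 222.6666477 ]), 'orientation': array([ 2.54406309e+00,  1.84316678e+00, -1.67255049e-05]), 'ft_force': array([ 0.49668607, -0.8994791 ,  0.37096333]), 'moment': array([0.0445521 , 0.01144551, 0.01966839]), 'width': 87.64253936122982}
```

View pics/top.png

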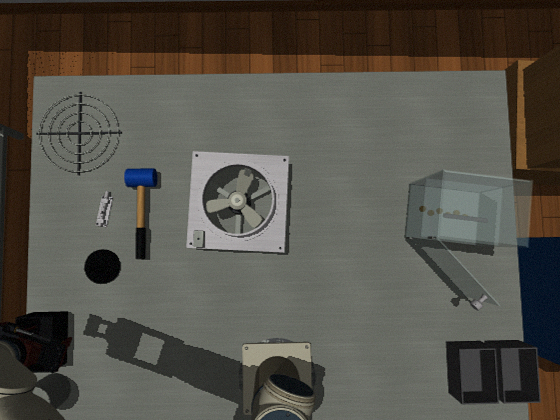

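View pics/scene.png

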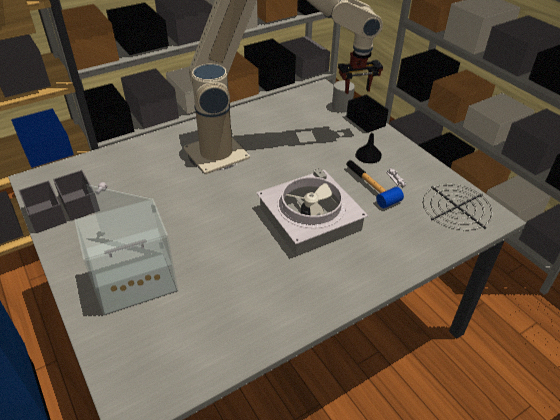

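The top view shows the fan at about pixel (238,202), with the wiring box at lower left (199,239). The mallet, latch, funnel and loose guard lie to the left. The scene view agrees with this. Next I'll refine the fan axis, the blade angles and the collar.

```bash
python3 - <<'E'
from h import *
for n in ['top','scene']:
    z=np.load(n+'.npz'); d=z['d']; im=z['im']; W=cloud(n,d)
    roi=(abs(W[...,0]-555)<190)&(abs(W[...,1]-112)<190)&(d>0)
    p=W[roi&(W[...,2]>70)&(W[...,2]<88)][:,:2].astype(np.float32)
    print(n,'panel',cv2.minAreaRect(p), np.median(W[roi&(abs(W[...,2]-78)<8)][:,2]))
    r=roi&(W[...,2]>112)&(np.hypot(W[...,0]-555,W[...,1]-112)>85)&(np.hypot(W[...,0]-555,W[...,1]-112)<125)
    q=W[r]; A=np.c_[2*q[:,:2],np.ones(len(q))]; s=np.linalg.lstsq(A,(q[:,:2]**2).sum(1),rcond=None)[0]
    print('collar',s[:2],np.sqrt(s[2]+s[:2]@s[:2]),len(q))
    r=roi&(W[...,2]>110)&(np.hypot(W[...,0]-555,W[...,1]-112)<45)
    print('hub',W[r].mean(0),r.sum())
    r=roi&(W[...,2]>92)&(W[...,2]<96)
    box=roi&(W[...,2]>90)&(np.hypot(W[...,0]-555,W[...,1]-112)>130); print('box',W[box].mean(0),box.sum())
im=np.load('top.npz')['im'][140:265,175:305]
cv2.imwrite('pics/topz.png',cv2.resize(im,None,fx=4.6,fy=4.6,interpolation=cv2.INTER_CUBIC)[...,::-1])
E
```

```text
top panel ((555.1495361328125, 114.4259262084961), (300.62103271484375, 300.98834228515625), 86.0921859741211) 78.25315437591976
collar [557.71302704 113.28404371] 106.44579772605812 490
hub [554.65840691 112.47186347 115.95275376] 227
box [441.52687098 233.37024668  96.40477123] 164
scene panel ((555.759521484375, 111.41497802734375), (306.6199951171875, 309.2707214355469), 86.05872344970703) 79.93845368724931
collar [559.43218737 109.51234706] 106.4235817816707 373
hub [560.0596824  107.44268048 117.19173564] 117
box [448.2310148  220.83367931  97.28477658] 79
```

View pics/topz.png

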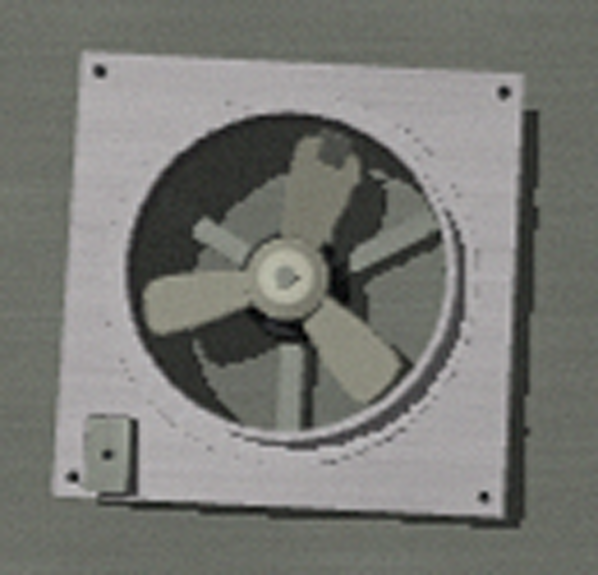

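The clipped blade points roughly to world −12°, with the dark clip at crop pixel (332,148), and the housing yaw is about −4°. I'll move over the fan with the jaws closing and look with the wrist camera.

```bash
python3 -m inch '[{"tx":-2.87,"ty":4.1,"jaw":0},{"tx":-2.87,"ty":4.1,"jaw":0},{"tx":-2.87,"ty":4.1,"jaw":0},{"tx":-2.87,"ty":4.1,"jaw":0},{"tx":-2.87,"ty":4.1,"jaw":0},{"tx":-2.87,"ty":4.1,"jaw":0},{"tx":-2.87,"ty":4.1,"jaw":0},{"tx":-2.87,"ty":4.1,"jaw":0},{"tx":-2.87,"ty":4.1,"jaw":0},{"tx":-2.87,"ty":4.1,"jaw":0},{"tx":-2.87,"ty":4.1,"jaw":0},{"tx":-2.87,"ty":4.1,"jaw":0}]'
python3 - <<'E'
from h import *
print(get_obs()); c=viewer.get_calibration('wrist'); im,d=viewer.get_image('wrist'); np.savez('w1.npz',im=im,d=d,**{k:np.array(v) for k,v in c.items()})
print(c); cv2.imwrite('pics/w1.png',im[...,::-1])
E
```

```text
{'t': 1.0, 'qpos': array([ 1.23497337e+00,  4.23112516e-01,  1.62990151e+00, -5.46256927e-06,
        1.08859497e+00, -1.89812850e-02]), 'qvel': array([ 0.00200565,  0.00011704,  0.00144267, -0.00119085, -0.00183516,
        0.00023377]), 'joint_torque': array([-1.01663034e-03, -5.44569719e+01, -2.74054348e+01,  6.43465435e-02,
        1.65908964e-02, -1.19769389e-06]), 'ee_pos': array([194.68974073, 593.88553246, 222.6666477 ]), 'orientation': array([ 2.54406309e+00,  1.84316678e+00, -1.67255049e-05]), 'ft_force': array([ 0.49668607, -0.8994791 ,  0.37096333]), 'moment': array([0.0445521 , 0.01144551, 0.01966839]), 'width': 87.64253936122982}
{'fx': 325.19226210127806, 'fy': 325.19226210127806, 'cx': 281.6933051011331, 'cy': 209.73526643417824, 'rvec': array([-2.36652504, -1.71671212, -0.22289278]), 'tvec': array([-624.54322738,  -31.07988303,  389.2663068 ])}$[0]: bad value
```

View pics/w1.png

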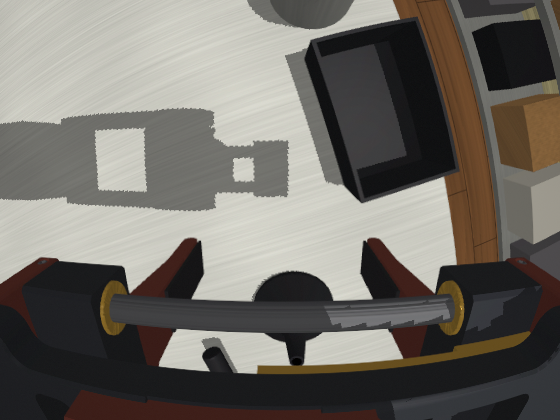

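The move was refused because of the row format, and the picture only shows the start area. I'll retry with all the keys given.

```bash
python3 -m inch '[{"tx":-2.87,"ty":4.1,"tz":0.0,"ax":0.0,"ay":0.0,"az":0.0,"jaw":0.0}]'; python3 -c "
from h import *
c,R,t=cal('wrist');print(-R.T@t,R[2])"
```

```text
t: 1.18
ee_pos: [224.0, 555.4, 222.7]
orientation: [-2.54, -1.847, -0.002]
ft_force: [0.9, -0.5, -0.4]
width: 81.0
[157.01090846 576.41125673 384.03809005] [ 0.24366407 -0.07753152 -0.96675575]
```

```bash
python3 -m inch '[{"tx":-2.88,"ty":4.66,"tz":0,"ax":0,"ay":0,"az":0,"jaw":0},{"tx":-2.88,"ty":4.66,"tz":0,"ax":0,"ay":0,"az":0,"jaw":0},{"tx":-2.88,"ty":4.66,"tz":0,"ax":0,"ay":0,"az":0,"jaw":0},{"tx":-2.88,"ty":4.66,"tz":0,"ax":0,"ay":0,"az":0,"jaw":0},{"tx":-2.88,"ty":4.66,"tz":0,"ax":0,"ay":0,"az":0,"jaw":0},{"tx":-2.88,"ty":4.66,"tz":0,"ax":0,"ay":0,"az":0,"jaw":0},{"tx":-2.88,"ty":4.66,"tz":0,"ax":0,"ay":0,"az":0,"jaw":0},{"tx":-2.88,"ty":4.66,"tz":0,"ax":0,"ay":0,"az":0,"jaw":0},{"tx":-2.88,"ty":4.66,"tz":0,"ax":0,"ay":0,"az":0,"jaw":0},{"tx":-2.88,"ty":4.66,"tz":0,"ax":0,"ay":0,"az":0,"jaw":0},{"tx":-2.88,"ty":4.66,"tz":0,"ax":0,"ay":0,"az":0,"jaw":0},{"tx":0,"ty":0,"tz":0,"ax":0,"ay":0,"az":0,"jaw":0}]'
python3 - <<'E'
from h import *
o=get_obs(); c=viewer.get_calibration('wrist'); im,d=viewer.get_image('wrist'); np.savez('w1.npz',im=im,d=d,**{k:np.array(v) for k,v in c.items()})
print(o['ee_pos'],o['qpos'],o['qvel'],c); cv2.imwrite('pics/w2.png',im[...,::-1])
for th in ['fan','ring','clip_tip']:
  for m in masks_of('wrist',th)[:2]: print(th,m['score'],m['location'],m['pixels'].sum()); np.save(f'm_{th}.npy',m['pixels'])
E
```

```text
t: 2.68
ee_pos: [615.1, 90.3, 222.6]
orientation: [2.547, 1.837, 0.001]
ft_force: [-1.4, 0.6, 0.6]
width: 0.4
[615.10056599  90.33456045 222.59187524] [ 1.26870749e-01  4.17922726e-01  1.63831612e+00 -4.40492829e-04
  1.08429383e+00 -1.12280328e+00] [ 0.05558815 -0.02156604  0.05238554  0.02192482  0.0070164   0.03055971] {'fx': 325.19226210127806, 'fy': 325.19226210127806, 'cx': 281.6933051011331, 'cy': 209.73526643417824, 'rvec': array([-2.3690504 , -1.71114832, -0.22325256]), 'tvec': array([-278.68746614, -567.47735938,  246.35886687])}
fan 0.62 [285.3, 116.9] 12238
fan 0.2 [281.6, 121.7] 55661
ring 0.73 [311.6, 34.3] 14632
ring 0.57 [555.4, 46.7] 824
clip_tip 0.76 [285.1, 117.7] 12352
```

View pics/w2.png

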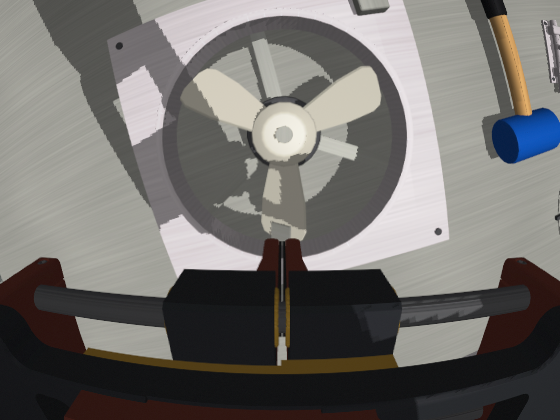

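The wrist view shows the hub at pixel (284,134), the clip at (283,228) and the collar rim around them. Hub top and collar top are at the same height, so calibration errors cancel and I can compare their circles directly.

```bash
cat >> h.py <<'E'
def wcloud(f):
    z=np.load(f); R=cv2.Rodrigues(z['rvec'])[0]; v,u=np.mgrid[:420,:560]; x=(u-z['cx'])/z['fx']; y=(v-z['cy'])/z['fy']
    th=np.hypot(x,y)+1e-9; d=z['d']; k=np.tan(th)/th
    return (np.stack([x*k*d,y*k*d,d],-1)-z['tvec'])@R, z['im'], d
def circ(q):
    from scipy.optimize import least_squares
    f=least_squares(lambda s:np.hypot(q[:,0]-s[0],q[:,1]-s[1])-s[2],[*q.mean(0)[:2],50],loss='soft_l1')
    return f.x, np.std(f.fun)
E
python3 - <<'E'
from h import *
W,im,d=wcloud('w1.npz')
v,u=np.mgrid[:420,:560]; ok=(d>0)&(v<236)
r0=np.hypot(W[...,0]-555,W[...,1]-112)
p=W[ok&(abs(W[...,2]-78)<4)&(r0<230)&(r0>130)]; print('panel z',np.median(p[:,2]),len(p))
print('hub z',np.median(W[ok&(r0<20)][:,2]))
h=ok&(W[...,2]>114)&(r0<40); print('hub pts',h.sum(),W[h].mean(0))
hm=h.astype(np.uint8); e=h&~cv2.erode(hm,np.ones((3,3))).astype(bool); print('hub circ',circ(W[e]))
c=ok&(W[...,2]>115)&(W[...,2]<125)&(r0>95)&(r0<118); print('collar',c.sum(),circ(W[c]))
# angular coverage and radial inner/outer edges
H=circ(W[e])[0]
a=np.degrees(np.arctan2(W[...,1]-H[1],W[...,0]-H[0])); r=np.hypot(W[...,0]-H[0],W[...,1]-H[1])
for k in range(-180,180,20):
    s=c&(a>=k)&(a<k+20)
    if s.sum(): print(k+10,s.sum(),np.percentile(r[s],[2,50,98]).round(1))
b=ok&(W[...,2]>84)&(W[...,2]<117)&(r0>60)&(r0<80)
print('blade hist',np.histogram(a[b],bins=range(-180,181,15)))
E
```

```text
panel z 77.29740747771125 17961
hub z 116.63230603654452
hub pts 1910 [555.82458342 111.4040991  116.95170853]
hub circ (array([555.72210915, 111.51521071,  19.45760787]), np.float64(2.888395787357546))
collar 4655 (array([559.30848029, 110.61049713, 106.53703227]), np.float64(1.9613215826955461))
-170 337 [100.2 103.2 106.6]
-150 326 [100.9 103.8 107.2]
-130 320 [101.9 105.  108.5]
-110 325 [103.1 106.1 109.8]
-90 320 [104.3 107.5 111.2]
-70 326 [105.6 108.6 112.4]
-50 69 [106.4 108.5 112.7]
10 13 [107.3 107.9 109.9]
30 320 [106.2 109.2 112.9]
50 322 [105.1 108.2 111.8]
70 321 [103.7 106.8 110.5]
90 331 [102.4 105.5 109.2]
110 325 [101.4 104.4 107.8]
130 329 [100.6 103.5 107.3]
150 338 [ 99.9 102.9 106.3]
170 333 [ 99.8 102.9 106.3]
blade hist (array([  0, 104, 447, 423,   0,   0,   0,   0,   0, 116, 413, 378,   0,
         0,   0,   0,   0, 101, 426, 393,   0,   0,   0,   0]), array([-180, -165, -150, -135, -120, -105,  -90,  -75,  -60,  -45,  -30,
        -15,    0,   15,   30,   45,   60,   75,   90,  105,  120,  135,
        150,  165,  180]))
```

The ring centre sits about 3.7 mm off the axis towards −14°, so I expect the rub near world 166°. Now I'll plan a finger circle at radius 65 mm to feel for it.

```bash
python3 - <<'E'
from h import *
o=get_obs(); R=cv2.Rodrigues(o['orientation'])[0]; print(R.round(4))
C=np.array([555.8,111.4]); pt=lambda a:np.r_[C+65*np.array([np.cos(np.radians(a)),np.sin(np.radians(a))]),0]
d=pt(166)-o['ee_pos']; print('to start',(R.T[:, :2]@d[:2]/10).round(2))
for a in range(166,526,20): print(a,(R.T[:2]@(pt(a+20)-pt(a))/40).round(2), end='; ')
E
```

```text
[[ 3.107e-01  9.505e-01 -8.000e-04]
 [ 9.505e-01 -3.107e-01  2.000e-04]
 [-1.000e-04 -8.000e-04 -1.000e+00]]
to start [-5.700e-01 -1.238e+01  1.000e-02]
166 [-0.55  0.14]; 186 [-0.47  0.32]; 206 [-0.33  0.46]; 226 [-0.15  0.54]; 246 [0.04 0.56]; 266 [0.23 0.52]; 286 [0.39 0.41]; 306 [0.51 0.25]; 326 [0.56 0.06]; 346 [ 0.55 -0.14]; 366 [ 0.47 -0.32]; 386 [ 0.33 -0.46]; 406 [ 0.15 -0.54]; 426 [-0.04 -0.56]; 446 [-0.23 -0.52]; 466 [-0.39 -0.41]; 486 [-0.51 -0.25]; 506 [-0.56 -0.06];
```

```bash
python3 -m inch '[{"tx":-0.15,"ty":-3.1,"tz":0,"ax":0,"ay":0,"az":0,"jaw":0},{"tx":-0.14,"ty":-3.1,"tz":0,"ax":0,"ay":0,"az":0,"jaw":0},{"tx":-0.14,"ty":-3.09,"tz":0,"ax":0,"ay":0,"az":0,"jaw":0},{"tx":-0.14,"ty":-3.09,"tz":0,"ax":0,"ay":0,"az":0,"jaw":0},{"tx":0,"ty":0,"tz":0,"ax":0,"ay":0,"az":0,"jaw":0},{"tx":0,"ty":0,"tz":3,"ax":0,"ay":0,"az":0,"jaw":0},{"tx":0,"ty":0,"tz":3,"ax":0,"ay":0,"az":0,"jaw":0},{"tx":0,"ty":0,"tz":3,"ax":0,"ay":0,"az":0,"jaw":0},{"tx":0,"ty":0,"tz":3,"ax":0,"ay":0,"az":0,"jaw":0},{"tx":0,"ty":0,"tz":2.5,"ax":0,"ay":0,"az":0,"jaw":0},{"tx":0,"ty":0,"tz":0,"ax":0,"ay":0,"az":0,"jaw":0},{"tx":0,"ty":0,"tz":0,"ax":0,"ay":0,"az":0,"jaw":0}]'
for i in 1 2; do python3 -m inch '[{"tx":-0.28,"ty":0.07,"tz":0,"ax":0,"ay":0,"az":0,"jaw":0},{"tx":-0.28,"ty":0.07,"tz":0,"ax":0,"ay":0,"az":0,"jaw":0},{"tx":-0.28,"ty":0.07,"tz":0,"ax":0,"ay":0,"az":0,"jaw":0},{"tx":-0.28,"ty":0.07,"tz":0,"ax":0,"ay":0,"az":0,"jaw":0}]'; done
```

```text
t: 4.38
ee_pos: [494.6, 126.6, 78.4]
orientation: [2.543, 1.844, 0.002]
ft_force: [0.0, 0.0, -1.3]
width: 0.4
t: 4.88
ee_pos: [492.9, 114.5, 77.9]
orientation: [2.544, 1.843, 0.001]
ft_force: [-0.1, -0.3, -0.6]
width: -0.2
t: 5.38
ee_pos: [492.0, 103.1, 77.6]
orientation: [-2.544, -1.843, 0.0]
ft_force: [-0.1, -0.1, -0.2]
width: 0.4
```

```bash
(
python3 -m inch '[{"tx":-0.47,"ty":0.32,"tz":0,"ax":0,"ay":0,"az":0,"jaw":0},{"tx":-0.47,"ty":0.32,"tz":0,"ax":0,"ay":0,"az":0,"jaw":0}]'
python3 -m inch '[{"tx":-0.47,"ty":0.32,"tz":0,"ax":0,"ay":0,"az":0,"jaw":0},{"tx":-0.47,"ty":0.32,"tz":0,"ax":0,"ay":0,"az":0,"jaw":0}]'
python3 -m inch '[{"tx":-0.33,"ty":0.46,"tz":0,"ax":0,"ay":0,"az":0,"jaw":0},{"tx":-0.33,"ty":0.46,"tz":0,"ax":0,"ay":0,"az":0,"jaw":0}]'
python3 -m inch '[{"tx":-0.33,"ty":0.46,"tz":0,"ax":0,"ay":0,"az":0,"jaw":0},{"tx":-0.33,"ty":0.46,"tz":0,"ax":0,"ay":0,"az":0,"jaw":0}]'
python3 -m inch '[{"tx":-0.15,"ty":0.54,"tz":0,"ax":0,"ay":0,"az":0,"jaw":0},{"tx":-0.15,"ty":0.54,"tz":0,"ax":0,"ay":0,"az":0,"jaw":0}]'
python3 -m inch '[{"tx":-0.15,"ty":0.54,"tz":0,"ax":0,"ay":0,"az":0,"jaw":0},{"tx":-0.15,"ty":0.54,"tz":0,"ax":0,"ay":0,"az":0,"jaw":0}]'
) | tee -a log.txt >/dev/null
cat > an.py <<'E'
import re,sys,numpy as np
C=np.array([555.8,111.4]); t=open(sys.argv[1]).read()
P=[eval(x) for x in re.findall(r'ee_pos: (\[.*?\])',t)];F=[eval(x) for x in re.findall(r'force: (\[.*?\])',t)];T=re.findall(r't: ([\d.]+)\n',t)
for p,f,s in zip(P,F,T):
    d=np.array(p[:2])-C; r=np.hypot(*d); a=np.degrees(np.arctan2(d[1],d[0]))%360; n=d/r
    print(s,'ang %.0f r %.1f z %.1f Frad %.1f torque %.3f Fz %.1f'%(a,r,p[2],n@f[:2],-(n[0]*f[1]-n[1]*f[0])*r/1e3,f[2]))
E
python3 an.py log.txt
```

```text
5.62 ang 198 r 63.4 z 77.7 Frad -0.8 torque 0.005 Fz 0.4
5.88 ang 208 r 65.0 z 77.6 Frad -0.5 torque 0.034 Fz 0.1
6.12 ang 218 r 64.2 z 77.7 Frad -0.2 torque 0.061 Fz -0.3
6.38 ang 228 r 65.5 z 77.7 Frad -0.2 torque 0.134 Fz 0.6
6.62 ang 238 r 64.7 z 77.7 Frad -0.1 torque 0.082 Fz 0.2
6.88 ang 248 r 65.9 z 77.7 Frad -0.2 torque 0.055 Fz -0.4
```

```bash
(
python3 -m inch '[{"tx":0.04,"ty":0.56,"tz":0,"ax":0,"ay":0,"az":0,"jaw":0},{"tx":0.04,"ty":0.56,"tz":0,"ax":0,"ay":0,"az":0,"jaw":0}]'
python3 -m inch '[{"tx":0.04,"ty":0.56,"tz":0,"ax":0,"ay":0,"az":0,"jaw":0},{"tx":0.04,"ty":0.56,"tz":0,"ax":0,"ay":0,"az":0,"jaw":0}]'
python3 -m inch '[{"tx":0.23,"ty":0.52,"tz":0,"ax":0,"ay":0,"az":0,"jaw":0},{"tx":0.23,"ty":0.52,"tz":0,"ax":0,"ay":0,"az":0,"jaw":0}]'
python3 -m inch '[{"tx":0.23,"ty":0.52,"tz":0,"ax":0,"ay":0,"az":0,"jaw":0},{"tx":0.23,"ty":0.52,"tz":0,"ax":0,"ay":0,"az":0,"jaw":0}]'
python3 -m inch '[{"tx":0.39,"ty":0.41,"tz":0,"ax":0,"ay":0,"az":0,"jaw":0},{"tx":0.39,"ty":0.41,"tz":0,"ax":0,"ay":0,"az":0,"jaw":0}]'
python3 -m inch '[{"tx":0.39,"ty":0.41,"tz":0,"ax":0,"ay":0,"az":0,"jaw":0},{"tx":0.39,"ty":0.41,"tz":0,"ax":0,"ay":0,"az":0,"jaw":0}]'
python3 -m inch '[{"tx":0.51,"ty":0.25,"tz":0,"ax":0,"ay":0,"az":0,"jaw":0},{"tx":0.51,"ty":0.25,"tz":0,"ax":0,"ay":0,"az":0,"jaw":0}]'
python3 -m inch '[{"tx":0.51,"ty":0.25,"tz":0,"ax":0,"ay":0,"az":0,"jaw":0},{"tx":0.51,"ty":0.25,"tz":0,"ax":0,"ay":0,"az":0,"jaw":0}]'
python3 -m inch '[{"tx":0.56,"ty":0.06,"tz":0,"ax":0,"ay":0,"az":0,"jaw":0},{"tx":0.56,"ty":0.06,"tz":0,"ax":0,"ay":0,"az":0,"jaw":0}]'
python3 -m inch '[{"tx":0.56,"ty":0.06,"tz":0,"ax":0,"ay":0,"az":0,"jaw":0},{"tx":0.56,"ty":0.06,"tz":0,"ax":0,"ay":0,"az":0,"jaw":0}]'
) >> log.txt
python3 an.py log.txt | tail -10
```

```text
7.12 ang 257 r 65.1 z 77.6 Frad 0.3 torque 0.056 Fz -0.7
7.38 ang 267 r 66.3 z 77.6 Frad 0.1 torque 0.079 Fz -0.1
7.62 ang 277 r 65.5 z 77.7 Frad 0.1 torque 0.113 Fz -0.7
7.88 ang 287 r 66.8 z 77.6 Frad -0.8 torque 0.061 Fz 0.3
8.12 ang 297 r 65.9 z 77.7 Frad -0.7 torque 0.035 Fz -0.1
8.38 ang 306 r 67.1 z 77.7 Frad 0.7 torque 0.036 Fz -0.4
8.62 ang 316 r 66.1 z 77.7 Frad -0.6 torque 0.004 Fz 0.1
8.88 ang 326 r 67.0 z 77.6 Frad -0.5 torque 0.065 Fz -0.8
9.12 ang 335 r 65.9 z 77.6 Frad -0.7 torque 0.255 Fz -0.6
9.38 ang 345 r 66.3 z 77.4 Frad -1.9 torque 0.310 Fz -0.3
```

```bash
(
python3 -m inch '[{"tx":0.55,"ty":-0.14,"tz":0,"ax":0,"ay":0,"az":0,"jaw":0},{"tx":0.55,"ty":-0.14,"tz":0,"ax":0,"ay":0,"az":0,"jaw":0}]'
python3 -m inch '[{"tx":0.55,"ty":-0.14,"tz":0,"ax":0,"ay":0,"az":0,"jaw":0},{"tx":0.55,"ty":-0.14,"tz":0,"ax":0,"ay":0,"az":0,"jaw":0}]'
python3 -m inch '[{"tx":0.47,"ty":-0.32,"tz":0,"ax":0,"ay":0,"az":0,"jaw":0},{"tx":0.47,"ty":-0.32,"tz":0,"ax":0,"ay":0,"az":0,"jaw":0}]'
python3 -m inch '[{"tx":0.47,"ty":-0.32,"tz":0,"ax":0,"ay":0,"az":0,"jaw":0},{"tx":0.47,"ty":-0.32,"tz":0,"ax":0,"ay":0,"az":0,"jaw":0}]'
python3 -m inch '[{"tx":0.33,"ty":-0.46,"tz":0,"ax":0,"ay":0,"az":0,"jaw":0},{"tx":0.33,"ty":-0.46,"tz":0,"ax":0,"ay":0,"az":0,"jaw":0}]'
python3 -m inch '[{"tx":0.33,"ty":-0.46,"tz":0,"ax":0,"ay":0,"az":0,"jaw":0},{"tx":0.33,"ty":-0.46,"tz":0,"ax":0,"ay":0,"az":0,"jaw":0}]'
python3 -m inch '[{"tx":0.15,"ty":-0.54,"tz":0,"ax":0,"ay":0,"az":0,"jaw":0},{"tx":0.15,"ty":-0.54,"tz":0,"ax":0,"ay":0,"az":0,"jaw":0}]'
python3 -m inch '[{"tx":0.15,"ty":-0.54,"tz":0,"ax":0,"ay":0,"az":0,"jaw":0},{"tx":0.15,"ty":-0.54,"tz":0,"ax":0,"ay":0,"az":0,"jaw":0}]'
) >> log.txt
python3 an.py log.txt | tail -8
```

```text
9.62 ang 355 r 65.5 z 77.5 Frad -1.5 torque 0.417 Fz -0.2
9.88 ang 4 r 66.0 z 77.5 Frad -2.3 torque 0.406 Fz -0.2
10.12 ang 14 r 65.4 z 77.7 Frad -1.9 torque 0.279 Fz 0.1
10.38 ang 24 r 66.4 z 78.0 Frad -1.0 torque 0.437 Fz -0.8
10.62 ang 34 r 65.5 z 78.1 Frad -1.5 torque 0.383 Fz 0.5
10.88 ang 44 r 66.2 z 78.3 Frad -1.4 torque 0.335 Fz 0.5
11.12 ang 54 r 64.5 z 78.2 Frad -0.9 torque 0.314 Fz 0.6
11.38 ang 64 r 64.4 z 77.9 Frad -1.3 torque 0.269 Fz 0.4
```

```bash
(
python3 -m inch '[{"tx":-0.04,"ty":-0.56,"tz":0,"ax":0,"ay":0,"az":0,"jaw":0},{"tx":-0.04,"ty":-0.56,"tz":0,"ax":0,"ay":0,"az":0,"jaw":0}]'
python3 -m inch '[{"tx":-0.04,"ty":-0.56,"tz":0,"ax":0,"ay":0,"az":0,"jaw":0},{"tx":-0.04,"ty":-0.56,"tz":0,"ax":0,"ay":0,"az":0,"jaw":0}]'
python3 -m inch '[{"tx":-0.23,"ty":-0.52,"tz":0,"ax":0,"ay":0,"az":0,"jaw":0},{"tx":-0.23,"ty":-0.52,"tz":0,"ax":0,"ay":0,"az":0,"jaw":0}]'
python3 -m inch '[{"tx":-0.23,"ty":-0.52,"tz":0,"ax":0,"ay":0,"az":0,"jaw":0},{"tx":-0.23,"ty":-0.52,"tz":0,"ax":0,"ay":0,"az":0,"jaw":0}]'
python3 -m inch '[{"tx":-0.39,"ty":-0.41,"tz":0,"ax":0,"ay":0,"az":0,"jaw":0},{"tx":-0.39,"ty":-0.41,"tz":0,"ax":0,"ay":0,"az":0,"jaw":0}]'
python3 -m inch '[{"tx":-0.39,"ty":-0.41,"tz":0,"ax":0,"ay":0,"az":0,"jaw":0},{"tx":-0.39,"ty":-0.41,"tz":0,"ax":0,"ay":0,"az":0,"jaw":0}]'
python3 -m inch '[{"tx":-0.51,"ty":-0.25,"tz":0,"ax":0,"ay":0,"az":0,"jaw":0},{"tx":-0.51,"ty":-0.25,"tz":0,"ax":0,"ay":0,"az":0,"jaw":0}]'
python3 -m inch '[{"tx":-0.51,"ty":-0.25,"tz":0,"ax":0,"ay":0,"az":0,"jaw":0},{"tx":-0.51,"ty":-0.25,"tz":0,"ax":0,"ay":0,"az":0,"jaw":0}]'
python3 -m inch '[{"tx":-0.56,"ty":-0.06,"tz":0,"ax":0,"ay":0,"az":0,"jaw":0},{"tx":-0.56,"ty":-0.06,"tz":0,"ax":0,"ay":0,"az":0,"jaw":0}]'
python3 -m inch '[{"tx":-0.56,"ty":-0.06,"tz":0,"ax":0,"ay":0,"az":0,"jaw":0},{"tx":-0.56,"ty":-0.06,"tz":0,"ax":0,"ay":0,"az":0,"jaw":0}]'
) >> log.txt
python3 an.py log.txt | tail -10; tail -5 log.txt
python3 - <<'E'
from h import *
o=get_obs(); c=viewer.get_calibration('wrist'); im,d=viewer.get_image('wrist'); np.savez('w3.npz',im=im,d=d,**{k:np.array(v) for k,v in c.items()})
cv2.imwrite('pics/w3.png',im[...,::-1])
E
```

```text
11.62 ang 75 r 63.0 z 77.7 Frad -0.2 torque 0.167 Fz -0.7
11.88 ang 85 r 63.7 z 77.5 Frad -0.6 torque 0.041 Fz -0.1
12.12 ang 95 r 62.5 z 77.6 Frad -1.2 torque 0.049 Fz 0.3
12.38 ang 106 r 63.4 z 77.7 Frad -0.5 torque 0.058 Fz -0.4
12.62 ang 116 r 62.3 z 77.7 Frad -0.4 torque 0.078 Fz -0.4
12.88 ang 126 r 63.4 z 77.7 Frad -0.3 torque 0.066 Fz 0.3
13.12 ang 137 r 62.4 z 77.7 Frad 0.1 torque 0.031 Fz 0.3
13.38 ang 147 r 63.6 z 77.7 Frad -0.8 torque 0.026 Fz -1.1
13.62 ang 157 r 62.7 z 77.7 Frad -0.9 torque 0.064 Fz 0.1
13.88 ang 167 r 64.0 z 77.7 Frad -0.5 torque 0.040 Fz 0.4
t: 13.88
ee_pos: [493.4, 125.5, 77.7]
orientation: [-2.544, -1.843, 0.0]
ft_force: [0.6, 0.5, 0.4]
width: 0.3
```

View pics/w3.png

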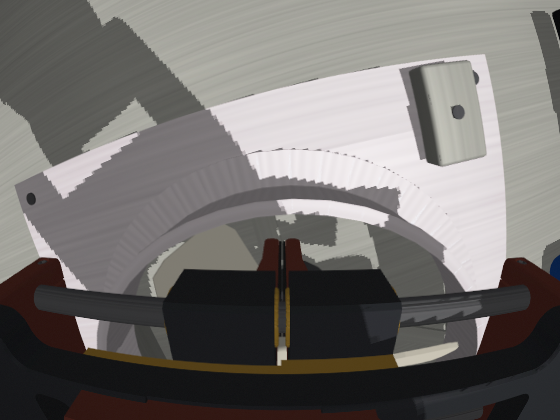

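Drag is felt for finger angles of about 330° to 80°, with the middle near 25°. That puts the clip near 165°, which agrees with the vision estimate of 166°. In the picture the finger is in the gap facing the collar at that spot. I'll back off the blade, square the tool up to 166° and approach the collar.

```bash
python3 -m inch '[{"tx":0.3,"ty":0,"tz":-0.4,"ax":0,"ay":0,"az":-2,"jaw":0},{"tx":0,"ty":0,"tz":-0.4,"ax":0,"ay":0,"az":-2,"jaw":0},{"tx":0,"ty":0,"tz":0,"ax":0,"ay":0,"az":0,"jaw":0}]' | tee -a log2.txt
python3 -m inch '[{"tx":0,"ty":-0.55,"tz":0,"ax":0,"ay":0,"az":0,"jaw":0},{"tx":0,"ty":-0.55,"tz":0,"ax":0,"ay":0,"az":0,"jaw":0},{"tx":0,"ty":-0.55,"tz":0,"ax":0,"ay":0,"az":0,"jaw":0},{"tx":0,"ty":-0.5,"tz":0,"ax":0,"ay":0,"az":0,"jaw":0},{"tx":0,"ty":0,"tz":0,"ax":0,"ay":0,"az":0,"jaw":0}]' | tee -a log2.txt
for i in 1 2 3 4; do python3 -m inch '[{"tx":0,"ty":-0.1,"tz":0,"ax":0,"ay":0,"az":0,"jaw":0},{"tx":0,"ty":0,"tz":0,"ax":0,"ay":0,"az":0,"jaw":0}]' | tee -a log2.txt; done; python3 an.py log2.txt
```

```text
t: 14.3
ee_pos: [494.8, 129.0, 86.1]
orientation: [2.477, 1.932, 0.001]
ft_force: [0.4, 0.9, 0.6]
width: 0.2
t: 14.92
ee_pos: [473.1, 134.1, 85.7]
orientation: [-2.478, -1.931, 0.001]
ft_force: [0.7, -0.6, -0.0]
width: 0.6
t: 15.18
ee_pos: [472.8, 134.3, 85.7]
orientation: [2.478, 1.931, 0.0]
ft_force: [0.1, -0.7, 0.2]
width: 0.6
t: 15.42
ee_pos: [471.6, 134.5, 85.6]
orientation: [-2.478, -1.931, 0.0]
ft_force: [0.7, 0.5, -0.4]
width: 0.6
t: 15.68
ee_pos: [470.6, 134.8, 85.7]
orientation: [-2.478, -1.931, 0.0]
ft_force: [0.8, -0.0, 0.3]
width: 0.5
t: 15.92
ee_pos: [470.1, 135.0, 85.7]
orientation: [2.478, 1.931, 0.001]
ft_force: [1.8, 0.4, -1.5]
width: 0.2
14.3 ang 164 r 63.5 z 86.1 Frad -0.1 torque 0.062 Fz 0.6
14.92 ang 165 r 85.8 z 85.7 Frad -0.8 torque -0.034 Fz -0.0
15.18 ang 165 r 86.1 z 85.7 Frad -0.3 torque -0.056 Fz 0.2
15.42 ang 165 r 87.3 z 85.6 Frad -0.5 torque 0.058 Fz -0.4
15.68 ang 165 r 88.4 z 85.7 Frad -0.8 torque 0.019 Fz 0.3
15.92 ang 165 r 88.9 z 85.7 Frad -1.6 torque 0.077 Fz -1.5
```

```bash
for i in 1 2 3; do python3 -m inch '[{"tx":0,"ty":-0.1,"tz":0,"ax":0,"ay":0,"az":0,"jaw":0},{"tx":0,"ty":0,"tz":0,"ax":0,"ay":0,"az":0,"jaw":0}]' >> log2.txt; done; python3 an.py log2.txt|tail -3
```

```text
16.18 ang 165 r 89.0 z 85.8 Frad -6.1 torque -0.155 Fz -4.3
16.42 ang 165 r 89.5 z 85.8 Frad -7.4 torque -0.310 Fz -4.7
16.68 ang 165 r 90.4 z 85.8 Frad -7.8 torque -0.331 Fz -4.9
```

```bash
for i in 1 2; do python3 -m inch '[{"tx":0,"ty":-0.1,"tz":0,"ax":0,"ay":0,"az":0,"jaw":0},{"tx":0,"ty":0,"tz":0,"ax":0,"ay":0,"az":0,"jaw":0}]' >> log2.txt; done; python3 an.py log2.txt|tail -2
```

```text
16.92 ang 165 r 91.5 z 85.8 Frad -9.3 torque -0.308 Fz -5.0
17.18 ang 165 r 92.5 z 85.8 Frad -7.7 torque -0.362 Fz -4.3
```

I've moved about 3.5 mm past first contact. Now I'll back off, lift and measure the ring against the hub from the same vantage as before.

```bash
python3 -m inch '[{"tx":0,"ty":0.6,"tz":0,"ax":0,"ay":0,"az":0,"jaw":0},{"tx":0,"ty":1,"tz":0,"ax":0,"ay":0,"az":0,"jaw":0},{"tx":0,"ty":1,"tz":0,"ax":0,"ay":0,"az":0,"jaw":0},{"tx":0,"ty":0,"tz":-3.4,"ax":0,"ay":0,"az":0,"jaw":0},{"tx":0,"ty":0,"tz":-3.4,"ax":0,"ay":0,"az":0,"jaw":0},{"tx":0,"ty":0,"tz":-3.4,"ax":0,"ay":0,"az":0,"jaw":0},{"tx":0,"ty":0,"tz":-3.4,"ax":0,"ay":0,"az":0,"jaw":0},{"tx":0.1,"ty":4,"tz":0,"ax":0,"ay":0,"az":1,"jaw":0},{"tx":0.1,"ty":4,"tz":0,"ax":0,"ay":0,"az":1,"jaw":0},{"tx":0.1,"ty":4,"tz":0,"ax":0,"ay":0,"az":2,"jaw":0},{"tx":0,"ty":0,"tz":0,"ax":0,"ay":0,"az":0,"jaw":0},{"tx":0,"ty":0,"tz":0,"ax":0,"ay":0,"az":0,"jaw":0}]'
cat > ring.py <<'E'
import sys
from h import *
f=sys.argv[1]
c=viewer.get_calibration('wrist'); im,d=viewer.get_image('wrist'); np.savez(f+'.npz',im=im,d=d,**{k:np.array(v) for k,v in c.items()})
cv2.imwrite(f'pics/{f}.png',im[...,::-1])
for g in ['w1',f]:
    W,im,d=wcloud(g+'.npz'); v,u=np.mgrid[:420,:560]; ok=(d>0)&(v<232)
    r0=np.hypot(W[...,0]-555,W[...,1]-112)
    h=ok&(W[...,2]>112)&(r0<40)
    C1=circ(W[ok&(W[...,2]>115)&(W[...,2]<125)&(r0>95)&(r0<118)])
    # hub rim: bright disc boundary
    cs,_=cv2.findContours(h.astype(np.uint8),cv2.RETR_EXTERNAL,cv2.CHAIN_APPROX_NONE); k=max(cs,key=len)[:,0]
    H=circ(W[k[:,1],k[:,0]]); e=C1[0][:2]-H[0][:2]
    # panel rectangle centre as second reference
    print(g,'collar',C1[0].round(2),'hub',H[0].round(2),round(H[1],2),'off',e.round(2),np.hypot(*e).round(2),'along 166:',round(-e@np.array([np.cos(np.radians(166)),np.sin(np.radians(166))]),2))
    b=ok&(W[...,2]>84)&(W[...,2]<117)&(r0>60)&(r0<80)
    a=np.degrees(np.arctan2(W[...,1]-111.4,W[...,0]-555.8)); print('blade',(np.degrees(np.angle(np.exp(3j*np.radians(a[b])).mean()))/3).round(1))
E
python3 ring.py w4
```

```text
t: 18.68
ee_pos: [606.0, 101.3, 221.1]
orientation: [-2.543, -1.843, 0.002]
ft_force: [-0.1, -0.9, -1.1]
width: 0.6
w1 collar [559.29 110.61 106.53] hub [556.06 111.28  22.18] 0.69 off [ 3.24 -0.66] 3.3 along 166: 3.3
blade -17.7
w4 collar [555.88 111.28 106.52] hub [555.72 111.25  22.12] 0.69 off [0.16 0.03] 0.16 along 166: 0.15
blade -42.1
```

View pics/w4.png

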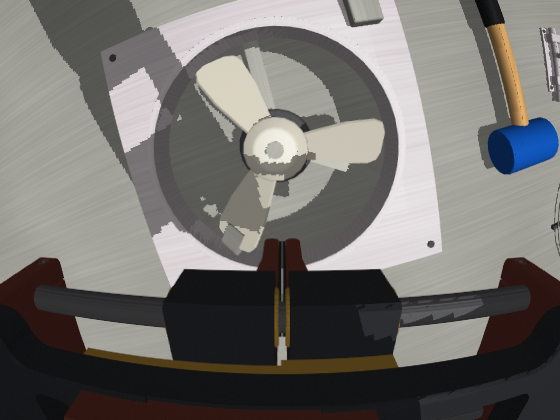

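The ring is now centred to about 0.2 mm; it was 3.3 to 3.7 mm off before. The wheel is at about −42°, with the clip at pixel (232,238). Next comes the check: a full turn with the finger in the same gap.

```bash
python3 -m inch '[{"tx":0.3,"ty":-2.84,"tz":0,"ax":0,"ay":0,"az":0,"jaw":0},{"tx":0.3,"ty":-2.84,"tz":0,"ax":0,"ay":0,"az":0,"jaw":0},{"tx":0.3,"ty":-2.83,"tz":0,"ax":0,"ay":0,"az":0,"jaw":0},{"tx":0.28,"ty":-2.83,"tz":0,"ax":0,"ay":0,"az":0,"jaw":0},{"tx":0,"ty":0,"tz":0,"ax":0,"ay":0,"az":0,"jaw":0},{"tx":0,"ty":0,"tz":2.9,"ax":0,"ay":0,"az":0,"jaw":0},{"tx":0,"ty":0,"tz":2.9,"ax":0,"ay":0,"az":0,"jaw":0},{"tx":0,"ty":0,"tz":2.9,"ax":0,"ay":0,"az":0,"jaw":0},{"tx":0,"ty":0,"tz":2.9,"ax":0,"ay":0,"az":0,"jaw":0},{"tx":0,"ty":0,"tz":2.7,"ax":0,"ay":0,"az":0,"jaw":0},{"tx":0,"ty":0,"tz":0,"ax":0,"ay":0,"az":0,"jaw":0}]' | tee log3.txt
(
python3 -m inch '[{"tx":-0.56,"ty":-0.06,"tz":0,"ax":0,"ay":0,"az":0,"jaw":0},{"tx":-0.56,"ty":-0.06,"tz":0,"ax":0,"ay":0,"az":0,"jaw":0},{"tx":-0.56,"ty":-0.06,"tz":0,"ax":0,"ay":0,"az":0,"jaw":0},{"tx":-0.56,"ty":-0.06,"tz":0,"ax":0,"ay":0,"az":0,"jaw":0}]'
python3 -m inch '[{"tx":-0.55,"ty":0.14,"tz":0,"ax":0,"ay":0,"az":0,"jaw":0},{"tx":-0.55,"ty":0.14,"tz":0,"ax":0,"ay":0,"az":0,"jaw":0},{"tx":-0.55,"ty":0.14,"tz":0,"ax":0,"ay":0,"az":0,"jaw":0},{"tx":-0.55,"ty":0.14,"tz":0,"ax":0,"ay":0,"az":0,"jaw":0}]'
python3 -m inch '[{"tx":-0.47,"ty":0.32,"tz":0,"ax":0,"ay":0,"az":0,"jaw":0},{"tx":-0.47,"ty":0.32,"tz":0,"ax":0,"ay":0,"az":0,"jaw":0},{"tx":-0.47,"ty":0.32,"tz":0,"ax":0,"ay":0,"az":0,"jaw":0},{"tx":-0.47,"ty":0.32,"tz":0,"ax":0,"ay":0,"az":0,"jaw":0}]'
python3 -m inch '[{"tx":-0.33,"ty":0.46,"tz":0,"ax":0,"ay":0,"az":0,"jaw":0},{"tx":-0.33,"ty":0.46,"tz":0,"ax":0,"ay":0,"az":0,"jaw":0},{"tx":-0.33,"ty":0.46,"tz":0,"ax":0,"ay":0,"az":0,"jaw":0},{"tx":-0.33,"ty":0.46,"tz":0,"ax":0,"ay":0,"az":0,"jaw":0}]'
python3 -m inch '[{"tx":-0.15,"ty":0.54,"tz":0,"ax":0,"ay":0,"az":0,"jaw":0},{"tx":-0.15,"ty":0.54,"tz":0,"ax":0,"ay":0,"az":0,"jaw":0},{"tx":-0.15,"ty":0.54,"tz":0,"ax":0,"ay":0,"az":0,"jaw":0},{"tx":-0.15,"ty":0.54,"tz":0,"ax":0,"ay":0,"az":0,"jaw":0}]'
python3 -m inch '[{"tx":0.04,"ty":0.56,"tz":0,"ax":0,"ay":0,"az":0,"jaw":0},{"tx":0.04,"ty":0.56,"tz":0,"ax":0,"ay":0,"az":0,"jaw":0},{"tx":0.04,"ty":0.56,"tz":0,"ax":0,"ay":0,"az":0,"jaw":0},{"tx":0.04,"ty":0.56,"tz":0,"ax":0,"ay":0,"az":0,"jaw":0}]'
python3 -m inch '[{"tx":0.23,"ty":0.52,"tz":0,"ax":0,"ay":0,"az":0,"jaw":0},{"tx":0.23,"ty":0.52,"tz":0,"ax":0,"ay":0,"az":0,"jaw":0},{"tx":0.23,"ty":0.52,"tz":0,"ax":0,"ay":0,"az":0,"jaw":0},{"tx":0.23,"ty":0.52,"tz":0,"ax":0,"ay":0,"az":0,"jaw":0}]'
) >> log3.txt; python3 an.py log3.txt
```

```text
t: 20.1
ee_pos: [501.7, 147.4, 77.2]
orientation: [-2.543, -1.843, 0.005]
ft_force: [0.0, -0.2, 0.2]
width: 0.4
20.1 ang 146 r 65.0 z 77.2 Frad -0.1 torque -0.011 Fz 0.2
20.6 ang 166 r 64.3 z 79.2 Frad 0.5 torque -0.014 Fz 0.3
21.1 ang 186 r 64.3 z 78.6 Frad -0.3 torque 0.062 Fz 0.7
21.6 ang 207 r 64.5 z 78.6 Frad 0.5 torque 0.061 Fz 0.1
22.1 ang 227 r 64.5 z 78.7 Frad -0.9 torque 0.021 Fz 0.7
22.6 ang 247 r 64.6 z 78.6 Frad -0.7 torque 0.047 Fz -0.2
23.1 ang 267 r 64.9 z 78.7 Frad 0.0 torque 0.032 Fz 0.9
23.6 ang 287 r 65.3 z 78.7 Frad 0.2 torque 0.072 Fz 0.1
```

```bash
(
python3 -m inch '[{"tx":0.39,"ty":0.41,"tz":0,"ax":0,"ay":0,"az":0,"jaw":0},{"tx":0.39,"ty":0.41,"tz":0,"ax":0,"ay":0,"az":0,"jaw":0},{"tx":0.39,"ty":0.41,"tz":0,"ax":0,"ay":0,"az":0,"jaw":0},{"tx":0.39,"ty":0.41,"tz":0,"ax":0,"ay":0,"az":0,"jaw":0}]'
python3 -m inch '[{"tx":0.51,"ty":0.25,"tz":0,"ax":0,"ay":0,"az":0,"jaw":0},{"tx":0.51,"ty":0.25,"tz":0,"ax":0,"ay":0,"az":0,"jaw":0},{"tx":0.51,"ty":0.25,"tz":0,"ax":0,"ay":0,"az":0,"jaw":0},{"tx":0.51,"ty":0.25,"tz":0,"ax":0,"ay":0,"az":0,"jaw":0}]'
python3 -m inch '[{"tx":0.56,"ty":0.06,"tz":0,"ax":0,"ay":0,"az":0,"jaw":0},{"tx":0.56,"ty":0.06,"tz":0,"ax":0,"ay":0,"az":0,"jaw":0},{"tx":0.56,"ty":0.06,"tz":0,"ax":0,"ay":0,"az":0,"jaw":0},{"tx":0.56,"ty":0.06,"tz":0,"ax":0,"ay":0,"az":0,"jaw":0}]'
for i in 1 2; do python3 -m inch '[{"tx":0.55,"ty":-0.14,"tz":0,"ax":0,"ay":0,"az":0,"jaw":0},{"tx":0.55,"ty":-0.14,"tz":0,"ax":0,"ay":0,"az":0,"jaw":0}]'; done
for i in 1 2; do python3 -m inch '[{"tx":0.47,"ty":-0.32,"tz":0,"ax":0,"ay":0,"az":0,"jaw":0},{"tx":0.47,"ty":-0.32,"tz":0,"ax":0,"ay":0,"az":0,"jaw":0}]'; done
for i in 1 2; do python3 -m inch '[{"tx":0.33,"ty":-0.46,"tz":0,"ax":0,"ay":0,"az":0,"jaw":0},{"tx":0.33,"ty":-0.46,"tz":0,"ax":0,"ay":0,"az":0,"jaw":0}]'; done
for i in 1 2; do python3 -m inch '[{"tx":0.15,"ty":-0.54,"tz":0,"ax":0,"ay":0,"az":0,"jaw":0},{"tx":0.15,"ty":-0.54,"tz":0,"ax":0,"ay":0,"az":0,"jaw":0}]'; done
for i in 1 2; do python3 -m inch '[{"tx":-0.04,"ty":-0.56,"tz":0,"ax":0,"ay":0,"az":0,"jaw":0},{"tx":-0.04,"ty":-0.56,"tz":0,"ax":0,"ay":0,"az":0,"jaw":0}]'; done
python3 -m inch '[{"tx":-0.23,"ty":-0.52,"tz":0,"ax":0,"ay":0,"az":0,"jaw":0},{"tx":-0.23,"ty":-0.52,"tz":0,"ax":0,"ay":0,"az":0,"jaw":0},{"tx":-0.23,"ty":-0.52,"tz":0,"ax":0,"ay":0,"az":0,"jaw":0},{"tx":-0.23,"ty":-0.52,"tz":0,"ax":0,"ay":0,"az":0,"jaw":0}]'
python3 -m inch '[{"tx":-0.39,"ty":-0.41,"tz":0,"ax":0,"ay":0,"az":0,"jaw":0},{"tx":-0.39,"ty":-0.41,"tz":0,"ax":0,"ay":0,"az":0,"jaw":0},{"tx":-0.39,"ty":-0.41,"tz":0,"ax":0,"ay":0,"az":0,"jaw":0},{"tx":-0.39,"ty":-0.41,"tz":0,"ax":0,"ay":0,"az":0,"jaw":0}]'
python3 -m inch '[{"tx":-0.51,"ty":-0.25,"tz":0,"ax":0,"ay":0,"az":0,"jaw":0},{"tx":-0.51,"ty":-0.25,"tz":0,"ax":0,"ay":0,"az":0,"jaw":0},{"tx":-0.51,"ty":-0.25,"tz":0,"ax":0,"ay":0,"az":0,"jaw":0},{"tx":-0.51,"ty":-0.25,"tz":0,"ax":0,"ay":0,"az":0,"jaw":0}]'
python3 -m inch '[{"tx":-0.56,"ty":-0.06,"tz":0,"ax":0,"ay":0,"az":0,"jaw":0},{"tx":-0.56,"ty":-0.06,"tz":0,"ax":0,"ay":0,"az":0,"jaw":0},{"tx":-0.56,"ty":-0.06,"tz":0,"ax":0,"ay":0,"az":0,"jaw":0},{"tx":-0.56,"ty":-0.06,"tz":0,"ax":0,"ay":0,"az":0,"jaw":0}]'
python3 -m inch '[{"tx":-0.55,"ty":0.14,"tz":0,"ax":0,"ay":0,"az":0,"jaw":0},{"tx":-0.55,"ty":0.14,"tz":0,"ax":0,"ay":0,"az":0,"jaw":0},{"tx":-0.55,"ty":0.14,"tz":0,"ax":0,"ay":0,"az":0,"jaw":0},{"tx":-0.55,"ty":0.14,"tz":0,"ax":0,"ay":0,"az":0,"jaw":0}]'
) >> log3.txt; python3 an.py log3.txt | tail -18
```

```text
24.1 ang 307 r 65.8 z 78.7 Frad -0.1 torque 0.038 Fz 0.7
24.6 ang 327 r 66.0 z 78.7 Frad -0.4 torque 0.003 Fz -0.1
25.1 ang 346 r 66.3 z 78.7 Frad 0.0 torque 0.095 Fz 1.2
25.35 ang 356 r 65.3 z 78.7 Frad -0.7 torque 0.108 Fz 0.0
25.6 ang 6 r 66.3 z 78.7 Frad -0.8 torque 0.014 Fz -0.2
25.85 ang 16 r 65.1 z 78.7 Frad -1.5 torque 0.066 Fz -0.0
26.1 ang 26 r 66.3 z 78.7 Frad -1.0 torque 0.027 Fz -0.3
26.35 ang 36 r 65.0 z 78.7 Frad -1.0 torque 0.048 Fz -0.2
26.6 ang 46 r 65.9 z 78.7 Frad 0.8 torque 0.061 Fz -0.1
26.85 ang 56 r 64.7 z 78.7 Frad -0.1 torque 0.106 Fz -0.1
27.1 ang 65 r 65.5 z 78.7 Frad 0.4 torque 0.074 Fz 0.0
27.35 ang 75 r 64.2 z 78.7 Frad -0.7 torque -0.001 Fz -1.4
27.6 ang 85 r 65.1 z 78.7 Frad -0.6 torque 0.029 Fz 0.6
28.1 ang 105 r 64.8 z 78.7 Frad -0.3 torque 0.028 Fz -0.1
28.6 ang 126 r 64.7 z 78.7 Frad -0.3 torque 0.059 Fz -0.7
29.1 ang 146 r 64.5 z 78.7 Frad -0.4 torque 0.027 Fz 0.6
29.6 ang 166 r 64.5 z 78.7 Frad -0.9 torque 0.048 Fz 0.3
30.1 ang 186 r 64.4 z 78.7 Frad -0.4 torque 0.030 Fz 0.9
```

The wheel turns freely all round, with only bearing-level torque of about 0.05 N m. I'll push a little further to be sure of a whole turn, then back off, lift clear and check the ring once more.

```bash
python3 -m inch '[{"tx":-0.47,"ty":0.32,"tz":0,"ax":0,"ay":0,"az":0,"jaw":0},{"tx":-0.47,"ty":0.32,"tz":0,"ax":0,"ay":0,"az":0,"jaw":0},{"tx":-0.47,"ty":0.32,"tz":0,"ax":0,"ay":0,"az":0,"jaw":0},{"tx":-0.47,"ty":0.32,"tz":0,"ax":0,"ay":0,"az":0,"jaw":0},{"tx":0,"ty":0,"tz":0,"ax":0,"ay":0,"az":0,"jaw":0},{"tx":0.4,"ty":-0.3,"tz":0,"ax":0,"ay":0,"az":0,"jaw":0},{"tx":0.4,"ty":-0.3,"tz":0,"ax":0,"ay":0,"az":0,"jaw":0},{"tx":0,"ty":0,"tz":0,"ax":0,"ay":0,"az":0,"jaw":0}]' > log4.txt; python3 an.py log4.txt
python3 -m inch '[{"tx":0,"ty":0,"tz":-3,"ax":0,"ay":0,"az":0,"jaw":0},{"tx":0,"ty":0,"tz":-3.8,"ax":0,"ay":0,"az":0,"jaw":0},{"tx":0,"ty":0,"tz":-3.8,"ax":0,"ay":0,"az":0,"jaw":0},{"tx":0,"ty":0,"tz":-3.8,"ax":0,"ay":0,"az":0,"jaw":0},{"tx":0,"ty":4,"tz":0,"ax":0,"ay":0,"az":0,"jaw":0},{"tx":0,"ty":4,"tz":0,"ax":0,"ay":0,"az":0,"jaw":0},{"tx":0,"ty":4,"tz":0,"ax":0,"ay":0,"az":0,"jaw":0},{"tx":0,"ty":0,"tz":0,"ax":0,"ay":0,"az":0,"jaw":0},{"tx":0,"ty":0,"tz":0,"ax":0,"ay":0,"az":0,"jaw":0},{"tx":0,"ty":0,"tz":0,"ax":0,"ay":0,"az":0,"jaw":0}]'; python3 ring.py w5
```

```text
31.1 ang 197 r 63.8 z 78.7 Frad -0.1 torque -0.016 Fz 0.3
t: 32.35
ee_pos: [607.8, 55.4, 222.6]
orientation: [-2.543, -1.844, 0.001]
ft_force: [-0.7, 0.5, -0.3]
width: 0.4
w1 collar [559.29 110.61 106.53] hub [556.06 111.28  22.18] 0.69 off [ 3.24 -0.66] 3.3 along 166: 3.3
blade -17.7
w5 collar [555.8  111.03 106.53] hub [555.61 111.06  21.99] 0.73 off [ 0.19 -0.03] 0.19 along 166: 0.19
blade -2.0
```

View pics/w5.png

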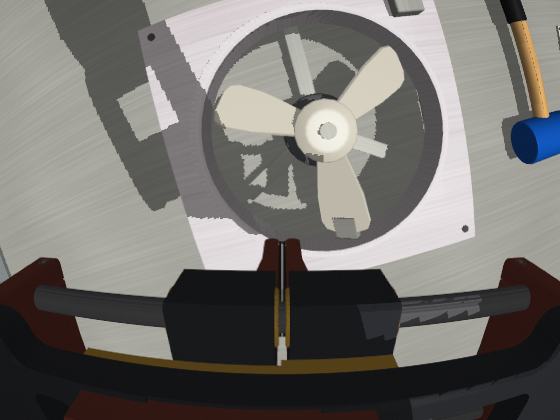

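The wheel is about 40° past a full turn, with the clip at pixel (345,227). The ring is still centred and the arm is clear of everything, so I'm handing in.

```bash
python3 -c "
from workcell import ctrl; print(ctrl.close_job())"
```

```text
the job is handed in; nothing more can be done
None
```

The fan now turns all the way round without rubbing, and I handed the job in at about 32 s of the 72 s allowed.

- **Finding the drag:** I pushed the blades slowly round with closed fingertips. The torque rose to about 0.3–0.44 N m from a free level of roughly 0.05, over a stretch centred on world direction 165°. That is above the 0.12–0.28 N m you gave for clip drag, even allowing for the bearing; my readings were noisy. The wrist camera independently put the rub at about 166°.
- **Sliding the ring:** I pushed the collar outwards from inside at that spot by about 3.5 mm, at 8–9 N. The camera then showed the ring 0.2 mm off the fan axis, down from 3.3–3.7 mm.
- **Checking:** I pushed the blades on through more than a full turn. Torque stayed at 0.11 N m or less throughout, averaging about 0.05, with no sign of a drag. A last look showed the ring still 0.2 mm off centre and the arm clear of everything.

During the ring push I felt 3–4 N sideways and about 5 N downwards on the fingers. I put that down to friction at the wall, and the ring still ended up centred. No check failed. I never went near the mallet, latch, funnel or cabinet, and did not check their positions again at the end.

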